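# Preset the regulating valve of a heating manifold

### The job

Preset the red valve on the heating manifold: screw its red wing handle clockwise (seen from above) until it bottoms on its seat, then open it half a turn from there and let go. Leave the blue valve's setting as it is and do not disturb the loose things around.

Things in the scene. Friction and masses are not known exactly. Their poses are not given: they have to be found in the camera images.
- manifold: brass heating manifold, fixed to the table: a bar 38 mm thick, 250 mm long, axis 52 mm above the table, clipped to a steel plate 86x300x5 mm. Origin: centre of the plate's underside; y along the bar (a grey pipe stub ends at y = +188 mm); two white pipe stubs point to -x as far as x = -89 mm. Two valves stand upright on the bar at y = +65 and -65 mm; which one is red varies
- red_grip (a point): centre of the red wing handle: an upright bar 70 mm long, 14 mm thick (flat parallel sides), 26 mm tall, on a 10 mm stem. The point is on the screw's vertical axis, half-way up the handle, about 135 mm above the table; the stem is free to 24 mm below it, where a gland nut 24 mm wide begins. x points along the handle to the wing with a white dot, z up. It rises 4 mm per turn of opening
- red_screw (a joint): angle of the red screw: 0 where it bottoms on its seat (a hard stop), growing as it opens (anticlockwise seen from above); half a turn open reads 3.14; it starts between 0.9 and 2.4. Thread friction of 0.12 N m holds it where it is left; at the seat the torque rises steeply
- blue_grip (a point): the same point on the blue valve's handle, which is the same in size and shape (x along the handle). This valve is to be left alone
- blue_dot (a point): white dot on top of the blue wing handle, 22 mm from the screw's axis
- spanner_centre (a point): centre of a loose steel adjustable spanner lying flat, 41x183x12 mm, left of the middle, on the robot's side of the manifold
- thread_tape_centre (a point): centre of a loose white roll of thread tape with a blue core, 51x51x14 mm, lying flat
- tape_rule_centre (a point): centre of a loose yellow tape measure, 36x128x60 mm
- union_centre (a point): centre of a loose white plastic pipe union, 40x51x40 mm

How it is judged (in metres and radians):
On the way:
1. the red screw is turned in until it bottoms (within 0.08 rad of the stop) (value of joint red_screw below 0.08 rad), for 0.2 s.
At the end, for the whole second after the job is handed in: after having been bottomed, the red screw stands half a turn open: its joint reads 3.14 rad within 0.35 rad (20 degrees), at rest (value of joint red_screw between 2.79 and 3.49 rad and velocity of joint red_screw between -0.1 and 0.1 rad/s); the robot touches nothing.
It fails at once if the blue valve's handle is turned or pushed: the dot on its wing moves more than 8 mm (distance of blue_dot from where it was at the start of the episode above 0.008 m).
It fails at once if a loose thing is moved more than 25 mm (distance of any of spanner_centre, thread_tape_centre, tape_rule_centre, union_centre from where it was at the start of the episode above 0.025 m).
It also fails if it takes over 70 s, if anything falls off the work surface, if the arm or the gripper's body presses on something with over 40 N, if the wrist force passes 120 N, or if a joint passes its speed limit or range.

### The arm

A 6-joint arm with a two-finger parallel gripper is mounted at the origin on a cart in front of the work surface, level with it; the furniture and walls round the work are solid. World frame = base frame: x ahead of the robot, y to its left, z up, the work surface at z = 0. Lengths are in m, angles in degrees, forces in N, time in s.
With the tool pointing down it reaches from about 0.375 to 0.9 m from the base axis. Payload 3.1 kg.
Tool frame: the origin (TCP) lies on the centre line of the jaws, within the pads' length; the fingertips stand 25 mm ahead of it and the grasp point (between the pads) lies 6 mm ahead of it; z points along the fingers, y is the line along which they close (so a half turn about z gives the same grasp; the last joint's range is limited). The gripper opens to 87 mm and grips with 3 to 60 N. Pads are 19 mm wide; open, the fingers measure 117 mm over their backs; the gripper's body (75 mm by 190 mm) begins 51 mm behind the grasp point.
Start: joints at [62.252, 30.224, 82.088, -0, 67.689, -10.227], TCP at [0.188, 0.596, 0.248] pointing down, gripper open.
Joint ranges: [-176.69, 176.69], [-43.24, 126.21], [12.49, 139.97], [-82, 262], [0, 151.66], [-163.58, 163.58]. Speed limits (degrees/s): [159.86, 159.86, 180, 180, 180, 180].

### API

Orientations are given as a 3x3 rotation matrix whose columns are the frame's x, y, z axes.
In Python, from rig import read_state, capture, camera_params, hand_in gives the robot as it stands.
- The arm moves only by the tool apply_moves, never from a script. Its argument "rows" is a list of rows, each an object of numbers: "x", "y", "z": the shift along the tool's x, y, z in mm; "rx", "ry", "rz": the turn, a rotation vector about the tool's x, y, z in units of 6 degrees (1.0 is 6 degrees); "claw": the closure in counts, from 0 (fully open) to 255 (shut). A call has 1 to 10 rows; each row is the pose to reach, as a shift and turn from the pose commanded when the call began, along the tool's axes at that moment; what a row does not reach only later rows make up. A row lasts 1/8 s, in which the tool goes at most 62.5 mm and 10.7 degrees, less where a joint would pass 70% of its speed; a pose out of reach is approached as far as the arm can. A call with a gripper value outside its range is refused whole. The fingers move at their own pace and stop on an object; the grip force is fixed at half the most. Time passes only in rows, so rows that repeat a pose let the fingers close. It gives the time, the measured TCP pose, the force, the opening and the grip force at its end, in the units of the state.
- read_state(): the state, without advancing time (a new reading comes with each control period).
- capture(name): name is "scene" or "side" or "wrist"; returns (picture, depth): 384x512x3 uint8, red, green, blue; 384x512 float32, m along the optical axis (not along the pixel's ray), 0 where there is no reading.
- camera_params(name): a dict with "fx", "fy", "cx", "cy" (pixels), "xyz" and "orientation" of the camera in the world. Camera axes: x right, y up, looking along -z (the intrinsics and any distortion apply to the point x, -y, -z); pixel columns grow to the right and rows downward; lengths in m; the calibration is good to about 2 mm. A picture is of the moment at which its call begins: read the wrist's pose just before it. camera_params takes no time and is no camera call; for the wrist camera it gives the pose at the moment of the call.
- hand_in(): hands the job in; it is judged then, once.
The state is a dict: "time_s": time; "joint_positions": joint angles; "qvel": joint speeds; "tau": joint torques, N m; "position": TCP position; "tcp_rot": TCP orientation; "force": force on the tool from outside, world axes, zero at the start; "moment": the same for the moment, N m; "opening": opening from 0.0 (shut) to 1.0 (fully open); "grasp_force": force on a finger pad.
Only numpy, scipy, OpenCV 4.12 (cv2) and the standard library are available. Lean on these libraries where they do the work, as an engineer would, in place of code of your own. Each camera call takes 0.05 s, during which the arm holds its last target. There are 200 camera calls.

## Working session

There is one attempt and no reset: what is moved stays moved. The work goes in short steps, Python scripts to look and compute and a tool call to move; the robot and the scene stay as the last step left them, time stands still between calls to the robot, and variables do not carry over. Pictures are saved under pics/ and viewed, at most 10 in all, crops included, and the job is handed in when it is done.

Besides the shell and the picture viewer there is one more tool, called by a JSON object that holds its "fn" and its "kwargs", one argument or row to a line. apply_moves: Moves the arm, as the interface text tells. Its arguments: {"type":"object","properties":{"rows":{"type":"array"}},"required":["rows"]}

```bash
mkdir -p pics
cat > h.py <<'E'
import numpy as np, cv2
from rig import *
def pts(name):
    c=camera_params(name); im,d=capture(name)
    R=np.array(c["orientation"]); 
    v,u=np.mgrid[:384,:512]
    P=np.stack([(u-c["cx"])/c["fx"]*d,-(v-c["cy"])/c["fy"]*d,-d],-1)@R.T+np.array(c["xyz"])
    P[d==0]=np.nan
    return im,P
E
python3 - <<'E'
from h import *
for n in("scene","side"):
    im,P=pts(n); np.save(n+".npy",P); cv2.imwrite(f"pics/{n}0.png",im[...,::-1])
    print(camera_params(n))
    hsv=cv2.cvtColor(im,cv2.COLOR_RGB2HSV); h,s,v=cv2.split(hsv)
    for c,m in(("red",((h<8)|(h>172))&(s>140)&(v>60)),("blue",(h>100)&(h<125)&(s>140)&(v>50))):
        n_,l,st,ce=cv2.connectedComponentsWithStats(m.astype(np.uint8))
        for i in range(1,n_):
            if st[i,4]>60: 
                q=P[l==i]; print(c,st[i],ce[i].round(),np.nanmedian(q,0).round(3),np.nanpercentile(q,2,0).round(3),np.nanpercentile(q,98,0).round(3))
s=read_state();print(s["tcp_rot"],s["opening"],s["time_s"])
E
cd pics; python3 -c "
import cv2,numpy as np
a=cv2.imread('scene0.png');b=cv2.imread('side0.png')
cv2.imwrite('both.png',cv2.resize(np.hstack([a,b]),(800,300)))"
```

```text
{'fx': 381.2156251446863, 'fy': 381.2156251446863, 'cx': 258.5808234323971, 'cy': 188.8771399442694, 'xyz': array([-0.02382665, -0.73569917,  0.77899073]), 'orientation': array([[ 0.81613352,  0.34955279, -0.46015098],
       [-0.5775296 ,  0.46633816, -0.67006587],
       [-0.01963743,  0.81261403,  0.58247129]])}
red [400   0  40  44 441] [417.  16.] [2.121 0.6   0.305] [1.806 0.554 0.227] [2.141 0.742 0.404]
red [353  40  26  12 121] [366.  45.] [1.937 0.904 0.104] [1.819 0.794 0.086] [2.057 0.913 0.141]
red [418  41  14  12  74] [424.  46.] [2.133 0.619 0.129] [2.026 0.559 0.095] [2.145 0.655 0.148]
red [395  81  16  11  75] [402.  86.] [ 1.888  0.555 -0.049] [ 1.834  0.547 -0.069] [ 1.967  0.562 -0.03 ]
red [345  82   9  22  97] [348.  94.] [ 1.824  0.896 -0.192] [ 1.805  0.88  -0.254] [ 1.886  0.911 -0.108]
red [344 112  26  12  81] [357. 116.] [ 1.955  0.896 -0.379] [ 1.823  0.777 -0.399] [ 2.06   0.91  -0.317]
red [341 128  20  18  98] [347. 137.] [ 1.846  0.899 -0.534] [ 1.81   0.853 -0.567] [ 2.007  0.913 -0.434]
red [334 149  74  62 377] [365. 181.] [ 1.818  0.625 -0.756] 
[... 1622 characters left out ...]
[271 158  14  15 128] [277. 165.] [0.542 0.097 0.14 ] [0.526 0.078 0.071] [0.558 0.247 0.151]
red [494 255  18  21  73] [503. 265.] [ 1.809  0.842 -0.764] [ 1.8    0.763 -0.791] [ 1.821  0.927 -0.753]
red [ 58 380  48   4 115] [ 77. 382.] [ 0.186 -0.48   0.017] [ 0.16  -0.483  0.015] [ 0.231 -0.475  0.019]
blue [276 181  28  13 176] [291. 186.] [ 0.57  -0.022  0.141] [ 0.534 -0.03   0.126] [ 0.594 -0.013  0.15 ]
blue [226 373  62  11 341] [252. 379.] [ 0.473 -0.472  0.013] [ 0.431 -0.477  0.002] [ 0.526 -0.467  0.026]
[[-9.53615490e-01  3.01026020e-01 -9.12377775e-04]
 [ 3.01027221e-01  9.53613866e-01 -1.79064775e-03]
 [ 3.31024531e-04 -1.98223998e-03 -9.99997981e-01]] 1.0011242280254877 0.1
```

View pics/scene0.png

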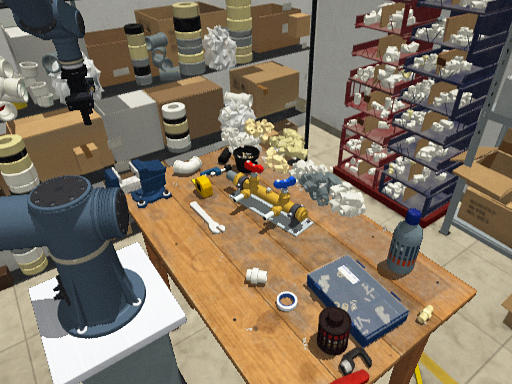

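View pics/side0.png

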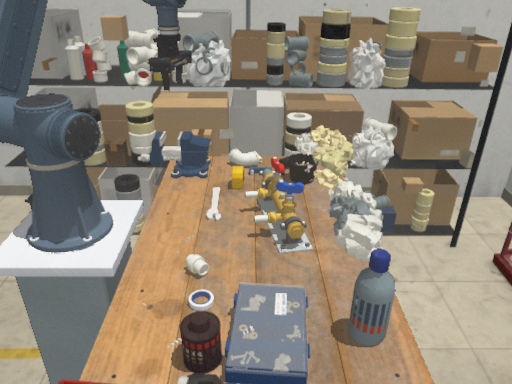

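The scene camera shows the red handle near pixel (253,167), the blue handle at (285,183), the yellow tape at (204,186) and the spanner at (208,217). A black pot sits behind the red valve, at (246,157). I'll go above the red valve at a safe height and look with the wrist camera.

{"fn": "apply_moves", "kwargs": {
  "rows": [
    {"z": -60},
    {"z": -60,"x": -60,"y": -50},
    {"z": -60,"x": -110,"y": -90},
    {"z": -60,"x": -155,"y": -126},
    {"z": -60,"x": -200,"y": -163},
    {"z": -60,"x": -245,"y": -200},
    {"z": -60,"x": -290,"y": -236},
    {"z": -60,"x": -335,"y": -272},
    {"z": -60,"x": -380,"y": -310},
    {"z": -60,"x": -430,"y": -350}
  ]
}}

```text
validation failed for argument at $.ro...
```

Run:
```python
from h import *
s=read_state();print(s["position"],s["tcp_rot"],s["time_s"],s["joint_positions"])
print(camera_params("wrist"))
im,P=pts("wrist"); np.save("w.npy",P); cv2.imwrite("pics/w1.png",im[...,::-1])
hsv=cv2.cvtColor(im,cv2.COLOR_RGB2HSV); h,s,v=cv2.split(hsv)
for c,m in(("red",((h<8)|(h>172))&(s>140)&(v>60)),("blue",(h>100)&(h<125)&(s>140)&(v>50))):
    n_,l,st,ce=cv2.connectedComponentsWithStats(m.astype(np.uint8))
    for i in range(1,n_):
        if st[i,4]>60:
            q=P[l==i]; print(c,st[i],ce[i].round(),np.nanmedian(q,0).round(3),np.nanpercentile(q,2,0).round(3),np.nanpercentile(q,98,0).round(3))
```

```text
[0.18784557 0.59545244 0.2466441 ] [[-9.53615490e-01  3.01026020e-01 -9.12377775e-04]
 [ 3.01027221e-01  9.53613866e-01 -1.79064775e-03]
 [ 3.31024531e-04 -1.98223998e-03 -9.99997981e-01]] 0.1 [ 6.22516468e+01  3.02756741e+01  8.21496802e+01 -1.62576039e-03
  6.76897827e+01 -1.02284415e+01]
{'fx': 297.76309027918245, 'fy': 297.76309027918245, 'cx': 252.9623615915656, 'cy': 193.37382052573105, 'xyz': array([0.12332646, 0.61541781, 0.38378566]), 'orientation': array([[ 0.30093511, -0.9242343 , -0.23500856],
       [ 0.95364387,  0.2913445 ,  0.07537745],
       [-0.00119797, -0.24679819,  0.96906616]])}
```

View pics/w1.png

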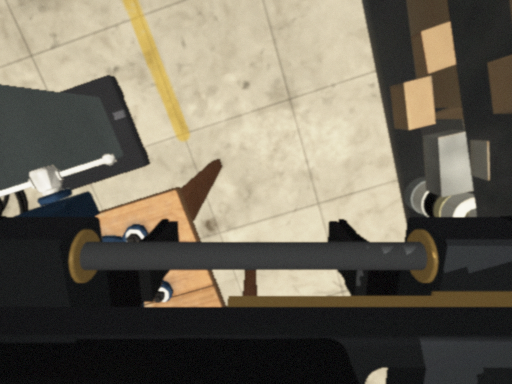

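Nothing moved, because the move call was refused. I'll resend it with complete rows. The wrist picture shows only floor from here.

{"fn": "apply_moves", "kwargs": {
  "rows": [
    {"x": 0,"y": 0,"z": -60,"rx": 0,"ry": 0,"rz": 0,"claw": 0},
    {"x": -50,"y": -40,"z": -70,"rx": 0,"ry": 0,"rz": 1.5,"claw": 0},
    {"x": -95,"y": -80,"z": -70,"rx": 0,"ry": 0,"rz": 3,"claw": 0},
    {"x": -140,"y": -120,"z": -70,"rx": 0,"ry": 0,"rz": 4.5,"claw": 0},
    {"x": -185,"y": -160,"z": -70,"rx": 0,"ry": 0,"rz": 6,"claw": 0},
    {"x": -230,"y": -200,"z": -70,"rx": 0,"ry": 0,"rz": 7.5,"claw": 0},
    {"x": -275,"y": -240,"z": -70,"rx": 0,"ry": 0,"rz": 9,"claw": 0},
    {"x": -320,"y": -280,"z": -70,"rx": 0,"ry": 0,"rz": 10.5,"claw": 0},
    {"x": -365,"y": -320,"z": -70,"rx": 0,"ry": 0,"rz": 12,"claw": 0},
    {"x": -410,"y": -360,"z": -70,"rx": 0,"ry": 0,"rz": 13.5,"claw": 0}
  ]
}}

```text
time_s: 1.4
position: [0.4713, 0.1275, 0.3175]
tcp_rot: [[0.154, 0.988, 0.0], [0.988, -0.154, 0.0], [0.0, 0.0, -1.0]]
force: [0.8, 1.1, -0.6]
opening: 1.004
grasp_force: 0.0
```

{"fn": "apply_moves", "kwargs": {
  "rows": [
    {"x": -45,"y": 40,"z": 0,"rx": 0,"ry": 0,"rz": 0,"claw": 0},
    {"x": -90,"y": 80,"z": 0,"rx": 0,"ry": 0,"rz": 0,"claw": 0},
    {"x": -115,"y": 98,"z": 0,"rx": 0,"ry": 0,"rz": 0,"claw": 0},
    {"x": -115,"y": 98,"z": 0,"rx": 0,"ry": 0,"rz": 0,"claw": 0},
    {"x": -115,"y": 98,"z": 0,"rx": 0,"ry": 0,"rz": 0,"claw": 0}
  ]
}}

```text
time_s: 2.02
position: [0.5497, 0.0017, 0.3171]
tcp_rot: [[0.148, 0.989, -0.002], [0.989, -0.148, 0.001], [0.001, -0.002, -1.0]]
force: [-0.6, 1.4, 0.5]
opening: 1.001
grasp_force: 0.0
```

```bash
cat > look.py <<'E'
import sys
from h import *
s=read_state();print(s["position"],s["time_s"],s["joint_positions"].round(1) if hasattr(s["joint_positions"],"round") else s["joint_positions"])
im,P=pts("wrist"); np.save("w.npy",P); cv2.imwrite(f"pics/{sys.argv[1]}.png",im[...,::-1])
hsv=cv2.cvtColor(im,cv2.COLOR_RGB2HSV); h,s,v=cv2.split(hsv)
for c,m in(("red",((h<8)|(h>172))&(s>140)&(v>60)),("blue",(h>100)&(h<125)&(s>140)&(v>50))):
    n_,l,st,ce=cv2.connectedComponentsWithStats(m.astype(np.uint8))
    for i in range(1,n_):
        if st[i,4]>100:
            q=P[l==i]; print(c,st[i],ce[i].round(),np.nanmedian(q,0).round(3),np.nanpercentile(q,2,0).round(3),np.nanpercentile(q,98,0).round(3))
            zt=np.nanpercentile(q[:,2],90); t=q[abs(q[:,2]-zt)<.006][:,:2]
            (x,y),(a,b),_=cv2.minAreaRect((t*1000).astype(np.float32))
            C,S,V=cv2.PCACompute2(t.astype(np.float32),mean=None)
            print("  top z",zt.round(4),"rect c",round(x,1),round(y,1),"size",round(a,1),round(b,1),"dir",np.degrees(np.arctan2(C[1] if 0 else S[0,1],S[0,0])).round(1))
E
python3 look.py w2
```

```text
[0.54970891 0.00172908 0.31711073] 2.025 [-11.5  20.   87.9   0.   72.2  -3. ]
red [206  39  43  71 810] [228.  77.] [0.541 0.106 0.144] [0.526 0.081 0.14 ] [0.554 0.144 0.149]
  top z 0.1479 rect c 540.0 111.6 size 14.1 66.5 dir 108.5
blue [239 185  62  21 716] [272. 194.] [ 0.57  -0.014  0.144] [ 0.533 -0.026  0.13 ] [ 0.595 -0.002  0.149]
  top z 0.1479 rect c 563.5 -15.5 size 14.4 65.4 dir -15.5
```

View pics/w2.png

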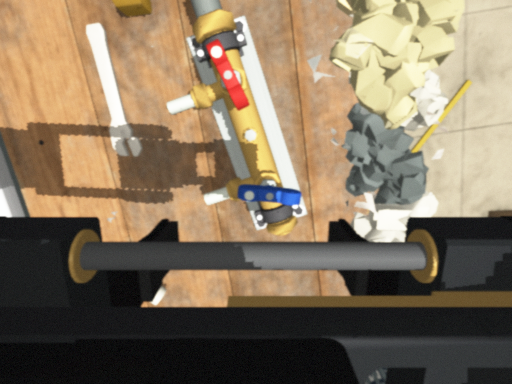

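The wrist view shows the red handle at about (228,77), with its white dot at (216,51) towards world +y, and the blue handle at (270,194). The measured centres are 129 mm apart (130 expected) and the tops are at z = 0.148, as they should be. I'll check for tall things near the sweep, then work out the approach.

Run:
```python
from h import *
for n in("scene","side"):
    P=np.load(n+".npy"); q=P[np.isfinite(P[...,0])]
    r=np.hypot(q[:,0]-.54,q[:,1]-.1116)
    for a,b in((0,.06),(.06,.1),(.1,.15),(.15,.2)):
        k=q[(r>=a)&(r<b)&(q[:,2]<.6)]; print(n,a,b,np.percentile(k[:,2],[50,99,100]).round(3), k[k[:,2].argmax()].round(3))
s=read_state();R=np.array(s["tcp_rot"]);p=np.array(s["position"])
print(np.degrees(np.arctan2(R[1,1],R[0,1])), (R.T@(np.array([.540,.1116,.142])-p)*1000).round(1))
```

```text
scene 0 0.06 [0.062 0.149 0.152] [0.532 0.129 0.152]
scene 0.06 0.1 [0.005 0.18  0.183] [0.639 0.114 0.183]
scene 0.1 0.15 [0.004 0.186 0.193] [0.684 0.108 0.193]
scene 0.15 0.2 [0.006 0.186 0.194] [0.714 0.099 0.194]
side 0 0.06 [0.062 0.15  0.152] [0.539 0.131 0.152]
side 0.06 0.1 [0.003 0.18  0.182] [0.624 0.097 0.182]
side 0.1 0.15 [0.003 0.186 0.192] [0.687 0.101 0.192]
side 0.15 0.2 [0.011 0.187 0.194] [0.715 0.095 0.194]
-8.4655518604144 [106.7 -25.4 175.4]
```

Run:
```python
from h import *
P=np.load("side.npy"); print("pot side",P[160:180:5,285:312:6].round(3).tolist())
print("pile side",P[150,325].round(3),P[140,335].round(3))
P=np.load("w.npy"); print("wrist pile",[P[r,c].round(3).tolist() for r,c in((50,350),(80,370),(68,315),(85,310),(130,370))])
m=(P[...,2]>.155)&(P[...,2]<.25)&(np.indices((384,512))[0]<215)
print(m.sum()); q=P[m]; r=np.hypot(q[:,0]-.54,q[:,1]-.1116); print(r.min(), q[r.argmin()], q[q[:,2].argmax()])
im,P=pts("side"); cv2.imwrite("pics/s2.png",cv2.resize(im[90:290,180:430,::-1],None,fx=3,fy=3))
q=P[np.isfinite(P[...,0])]; r=np.hypot(q[:,0]-.54,q[:,1]-.1116); k=q[(r<.1)&(q[:,2]>.155)&(q[:,2]<.22)]; print(len(k),k[::max(1,len(k)//8)].round(3))
```

```text
pot side [[[0.586, 0.373, 0.036], [0.601, 0.325, 0.057], [0.622, 0.34, 0.051], [0.642, 0.344, 0.049], [0.661, 0.337, 0.052]], [[0.586, 0.364, 0.021], [0.597, 0.277, 0.061], [0.613, 0.258, 0.07], [0.631, 0.248, 0.075], [0.644, 0.212, 0.091]], [[0.587, 0.371, -0.001], [0.598, 0.282, 0.041], [0.615, 0.264, 0.05], [0.633, 0.259, 0.052], [0.641, 0.186, 0.087]], [[0.584, 0.324, 0.003], [0.599, 0.281, 0.024], [0.616, 0.266, 0.032], [0.634, 0.26, 0.035], [0.654, 0.261, 0.034]]]
pile side [0.668 0.112 0.181] [0.729 0.285 0.143]
wrist pile [[0.647, 0.11, 0.184], [0.668, 0.085, 0.168], [nan, nan, nan], [0.646, 0.101, 0.001], [0.7, 0.032, 0.078]]
10741
0.07273615265923926 [0.61269064 0.1090274  0.17386127] [0.71669528 0.10139669 0.19268578]
25 [[0.64  0.118 0.179]
 [0.618 0.095 0.183]
 [0.637 0.113 0.175]
 [0.621 0.094 0.18 ]
 [0.629 0.095 0.18 ]
 [0.636 0.092 0.181]
 [0.639 0.106 0.172]
 [0.637 0.11  0.164]
 [0.64  0.107 0.16 ]]
```

View pics/s2.png

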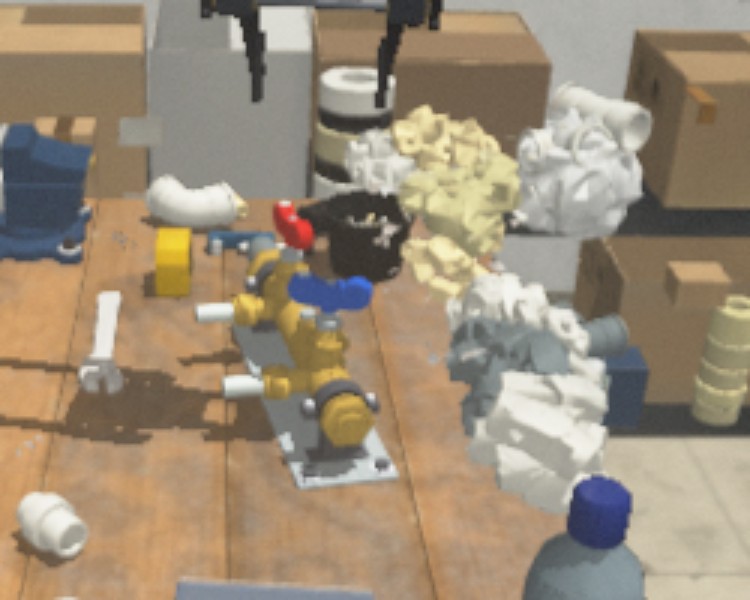

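The cream pile behind reaches z = 0.18–0.19 within about 75–100 mm of the valve. I'll grasp a little high, with the TCP at z = 0.150, so the gripper's body stays above it.

{"fn": "apply_moves", "kwargs": {
  "rows": [
    {"x": 50,"y": -12,"z": 0,"rx": 0,"ry": 0,"rz": -1.5,"claw": 0},
    {"x": 90,"y": -22,"z": 0,"rx": 0,"ry": 0,"rz": -3,"claw": 0},
    {"x": 106.7,"y": -25.4,"z": 30,"rx": 0,"ry": 0,"rz": -4.5,"claw": 0},
    {"x": 106.7,"y": -25.4,"z": 75,"rx": 0,"ry": 0,"rz": -4.5,"claw": 0},
    {"x": 106.7,"y": -25.4,"z": 110,"rx": 0,"ry": 0,"rz": -4.5,"claw": 0},
    {"x": 106.7,"y": -25.4,"z": 110,"rx": 0,"ry": 0,"rz": -4.5,"claw": 0},
    {"x": 106.7,"y": -25.4,"z": 110,"rx": 0,"ry": 0,"rz": -4.5,"claw": 0}
  ]
}}

```text
time_s: 3.0
position: [0.5419, 0.111, 0.2089]
tcp_rot: [[-0.318, 0.948, 0.002], [0.948, 0.318, 0.0], [-0.001, 0.002, -1.0]]
force: [0.3, -0.6, -0.4]
opening: 1.001
grasp_force: 0.0
```

```bash
python3 - <<'E'
from h import *
s=read_state();R=np.array(s["tcp_rot"]);p=np.array(s["position"])
print(np.degrees(np.arctan2(R[1,1],R[0,1])), (R.T@(np.array([.540,.1116,.150])-p)*1000).round(1),s["joint_positions"],s["moment"])
E
python3 look.py w3
```

```text
18.537064180847924 [ 1.3 -1.7 58.9] [-7.54178247e-03  2.75270502e+01  9.48862869e+01  5.60687415e-03
  5.74589736e+01 -1.85475780e+01] [-0.1051944  -0.01363765  0.02286481]
[0.54190816 0.11095181 0.20888891] 3.0 [ -0.   27.5  94.9   0.   57.5 -18.5]
red [ 242  162   21   81 1179] [252. 203.] [0.539 0.119 0.144] [0.525 0.093 0.099] [0.55  0.145 0.148]
  top z 0.1472 rect c 538.0 118.1 size 13.6 54.4 dir 108.4
```

View pics/w3.png

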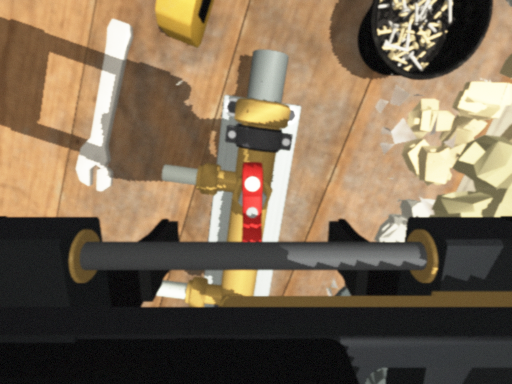

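The wrist view shows the red handle upright at column 252, centred between the fingers, with the wing dot at (252,184) and the axis cap at (252,211). I'll apply the small correction, go down and close.

{"fn": "apply_moves", "kwargs": {
  "rows": [
    {"x": 1.3,"y": -1.6,"z": 30,"rx": 0,"ry": 0,"rz": 0,"claw": 0},
    {"x": 1.3,"y": -1.6,"z": 59,"rx": 0,"ry": 0,"rz": 0,"claw": 0},
    {"x": 1.3,"y": -1.6,"z": 59,"rx": 0,"ry": 0,"rz": 0,"claw": 0},
    {"x": 1.3,"y": -1.6,"z": 59,"rx": 0,"ry": 0,"rz": 0,"claw": 120},
    {"x": 1.3,"y": -1.6,"z": 59,"rx": 0,"ry": 0,"rz": 0,"claw": 255},
    {"x": 1.3,"y": -1.6,"z": 59,"rx": 0,"ry": 0,"rz": 0,"claw": 255},
    {"x": 1.3,"y": -1.6,"z": 59,"rx": 0,"ry": 0,"rz": 0,"claw": 255},
    {"x": 1.3,"y": -1.6,"z": 59,"rx": 0,"ry": 0,"rz": 0,"claw": 255},
    {"x": 1.3,"y": -1.6,"z": 59,"rx": 0,"ry": 0,"rz": 0,"claw": 255},
    {"x": 1.3,"y": -1.6,"z": 59,"rx": 0,"ry": 0,"rz": 0,"claw": 255}
  ]
}}

```text
time_s: 4.3
position: [0.5393, 0.111, 0.1485]
tcp_rot: [[-0.317, 0.948, -0.0], [0.948, 0.317, -0.0], [0.0, -0.0, -1.0]]
force: [-0.2, 0.1, -0.6]
opening: 0.291
grasp_force: 0.0
```

```bash
cat > st.py <<'E'
from h import *
s=read_state();R=np.array(s["tcp_rot"])
print("yaw",np.degrees(np.arctan2(R[1,1],R[0,1])).round(2),"pos",np.round(s["position"],4),"F",np.round(s["force"],1),"M",np.round(s["moment"],3),"op",s["opening"],"g",s["grasp_force"],"q6",s["joint_positions"][5],s["time_s"])
E
python3 st.py
```

```text
yaw 18.48 pos [0.5393 0.111  0.1485] F [-0.2  0.1 -0.6] M [-0.081  0.063 -0.001] op 0.2910923652540276 g 0.0 q6 -18.475386379691013 4.3
```

Still closing (opening 0.29, and the handle corresponds to 0.16).

{"fn": "apply_moves", "kwargs": {
  "rows": [
    {"x": 0,"y": 0,"z": 0,"rx": 0,"ry": 0,"rz": 0,"claw": 255},
    {"x": 0,"y": 0,"z": 0,"rx": 0,"ry": 0,"rz": 0,"claw": 255},
    {"x": 0,"y": 0,"z": 0,"rx": 0,"ry": 0,"rz": 0,"claw": 255},
    {"x": 0,"y": 0,"z": 0,"rx": 0,"ry": 0,"rz": 0,"claw": 255}
  ]
}}

```text
time_s: 4.8
position: [0.5408, 0.1114, 0.1487]
tcp_rot: [[-0.316, 0.949, 0.003], [0.949, 0.316, 0.001], [-0.0, 0.003, -1.0]]
force: [5.0, 2.0, -4.5]
opening: 0.16
grasp_force: 30.0
```

```bash
python3 st.py
```

```text
yaw 18.45 pos [0.5408 0.1114 0.1487] F [ 5.   2.  -4.5] M [ 0.423 -0.756 -0.105] op 0.16033383890785566 g 29.990570470690727 q6 -18.46696177940731 4.8
```

{"fn": "apply_moves", "kwargs": {
  "rows": [
    {"x": 0,"y": 1.5,"z": 0,"rx": 0,"ry": 0,"rz": 0,"claw": 255},
    {"x": 0,"y": 1.5,"z": 0.1,"rx": 0,"ry": 0,"rz": 1,"claw": 255},
    {"x": 0,"y": 1.5,"z": 0.2,"rx": 0,"ry": 0,"rz": 2,"claw": 255},
    {"x": 0,"y": 1.5,"z": 0.3,"rx": 0,"ry": 0,"rz": 3.5,"claw": 255},
    {"x": 0,"y": 1.5,"z": 0.4,"rx": 0,"ry": 0,"rz": 5,"claw": 255},
    {"x": 0,"y": 1.5,"z": 0.5,"rx": 0,"ry": 0,"rz": 6.5,"claw": 255},
    {"x": 0,"y": 1.5,"z": 0.5,"rx": 0,"ry": 0,"rz": 8,"claw": 255},
    {"x": 0,"y": 1.5,"z": 0.5,"rx": 0,"ry": 0,"rz": 8,"claw": 255},
    {"x": 0,"y": 1.5,"z": 0.5,"rx": 0,"ry": 0,"rz": 8,"claw": 255}
  ]
}}

```text
time_s: 5.92
position: [0.5403, 0.1115, 0.1481]
tcp_rot: [[0.491, 0.871, -0.001], [0.871, -0.491, 0.0], [-0.001, -0.001, -1.0]]
force: [0.7, 1.1, -0.2]
opening: 0.159
grasp_force: 30.0
```

```bash
python3 st.py
```

```text
yaw -29.41 pos [0.5403 0.1115 0.1481] F [ 0.7  1.1 -0.2] M [ 0.151 -0.093 -0.053] op 0.15857946499738437 g 29.99205507338047 q6 29.45803185423175 5.925
```

{"fn": "apply_moves", "kwargs": {
  "rows": [
    {"x": 0,"y": 0,"z": 0.1,"rx": 0,"ry": 0,"rz": 1,"claw": 255},
    {"x": 0,"y": 0,"z": 0.1,"rx": 0,"ry": 0,"rz": 2,"claw": 255},
    {"x": 0,"y": 0,"z": 0.2,"rx": 0,"ry": 0,"rz": 3,"claw": 255},
    {"x": 0,"y": 0,"z": 0.2,"rx": 0,"ry": 0,"rz": 3,"claw": 255}
  ]
}}

```text
time_s: 6.42
position: [0.5401, 0.1117, 0.1478]
tcp_rot: [[0.736, 0.677, -0.002], [0.677, -0.736, 0.0], [-0.001, -0.001, -1.0]]
force: [-0.1, 2.4, 0.2]
opening: 0.16
grasp_force: 30.0
```

```bash
python3 st.py
```

```text
yaw -47.39 pos [0.5401 0.1117 0.1478] F [-0.1  2.4  0.2] M [ 0.277  0.14  -0.094] op 0.15998616754880382 g 29.993386790156364 q6 47.44186274379858 6.425
```

{"fn": "apply_moves", "kwargs": {
  "rows": [
    {"x": 0,"y": 0,"z": 0.1,"rx": 0,"ry": 0,"rz": 1,"claw": 255},
    {"x": 0,"y": 0,"z": 0.1,"rx": 0,"ry": 0,"rz": 2,"claw": 255},
    {"x": 0,"y": 0,"z": 0.1,"rx": 0,"ry": 0,"rz": 2,"claw": 255}
  ]
}}

```text
time_s: 6.8
position: [0.54, 0.1118, 0.1477]
tcp_rot: [[0.86, 0.51, -0.002], [0.51, -0.86, 0.0], [-0.001, -0.001, -1.0]]
force: [-1.2, 2.7, 1.2]
opening: 0.16
grasp_force: 30.0
```

```bash
python3 st.py
```

```text
yaw -59.35 pos [0.54   0.1118 0.1477] F [-1.2  2.7  1.2] M [ 0.376  0.286 -0.136] op 0.16040209320599594 g 29.99296948313713 q6 59.39721567308028 6.8
```

{"fn": "apply_moves", "kwargs": {
  "rows": [
    {"x": 0,"y": 0,"z": 0.1,"rx": 0,"ry": 0,"rz": 1,"claw": 255},
    {"x": 0,"y": 0,"z": 0.1,"rx": 0,"ry": 0,"rz": 2,"claw": 255},
    {"x": 0,"y": 0,"z": 0.1,"rx": 0,"ry": 0,"rz": 2,"claw": 255}
  ]
}}

```text
time_s: 7.18
position: [0.5394, 0.1115, 0.1477]
tcp_rot: [[0.946, 0.324, -0.003], [0.324, -0.946, -0.001], [-0.003, 0.0, -1.0]]
force: [-3.2, 2.4, 4.3]
opening: 0.183
grasp_force: 34.4
```

```bash
python3 st.py
```

```text
yaw -71.09 pos [0.5394 0.1115 0.1477] F [-3.2  2.4  4.3] M [0.288 0.724 1.009] op 0.18272759056852186 g 34.44135084107984 q6 71.2298281775101 7.175
```

{"fn": "apply_moves", "kwargs": {
  "rows": [
    {"x": 0,"y": 0,"z": 0.1,"rx": 0,"ry": 0,"rz": 1,"claw": 255},
    {"x": 0,"y": 0,"z": 0.1,"rx": 0,"ry": 0,"rz": 2,"claw": 255},
    {"x": 0,"y": 0,"z": 0.1,"rx": 0,"ry": 0,"rz": 2,"claw": 255}
  ]
}}

```text
time_s: 7.55
position: [0.5385, 0.1111, 0.1477]
tcp_rot: [[0.993, 0.122, -0.005], [0.122, -0.993, -0.002], [-0.005, 0.002, -1.0]]
force: [-4.2, 1.2, 5.6]
opening: 0.219
grasp_force: 45.1
```

```bash
python3 st.py
```

```text
yaw -82.99 pos [0.5385 0.1111 0.1477] F [-4.2  1.2  5.6] M [0.16  1.008 1.451] op 0.2191873818377689 g 45.12347116135061 q6 83.18246901537499 7.55
```

The stop has been reached. The moment rose to 1–1.45 N m, and the pads opened as the jaws twisted about the blocked handle. From the opening (14cosθ + 19sinθ), the seat is at a tool yaw of about -65.4°, which both readings agree on. The half-turn target is therefore yaw 114.6°, and from the commanded -83.5° that is -33 units of rz.

{"fn": "apply_moves", "kwargs": {
  "rows": [
    {"x": 0,"y": 0,"z": 0,"rx": 0,"ry": 0,"rz": -1.5,"claw": 255},
    {"x": 0,"y": 0,"z": 0,"rx": 0,"ry": 0,"rz": -3,"claw": 255},
    {"x": 0,"y": 0,"z": 0,"rx": 0,"ry": 0,"rz": -3,"claw": 255},
    {"x": 0,"y": 0,"z": -0.1,"rx": 0,"ry": 0,"rz": -4,"claw": 255},
    {"x": 0,"y": 0,"z": -0.2,"rx": 0,"ry": 0,"rz": -5.5,"claw": 255},
    {"x": 0,"y": 0,"z": -0.3,"rx": 0,"ry": 0,"rz": -7,"claw": 255},
    {"x": 0,"y": 0,"z": -0.4,"rx": 0,"ry": 0,"rz": -8.5,"claw": 255},
    {"x": 0,"y": 0,"z": -0.5,"rx": 0,"ry": 0,"rz": -10,"claw": 255},
    {"x": 0,"y": 0,"z": -0.5,"rx": 0,"ry": 0,"rz": -10,"claw": 255}
  ]
}}

```text
time_s: 8.68
position: [0.5405, 0.1117, 0.148]
tcp_rot: [[0.402, 0.916, -0.001], [0.916, -0.402, 0.001], [0.0, -0.001, -1.0]]
force: [-2.0, 3.8, 3.4]
opening: 0.161
grasp_force: 29.9
```

```bash
python3 st.py
```

```text
yaw -23.71 pos [0.5405 0.1117 0.148 ] F [-2.   3.8  3.4] M [0.567 0.472 0.093] op 0.1607645634794432 g 29.90282036305871 q6 23.738286426949106 8.675
```

{"fn": "apply_moves", "kwargs": {
  "rows": [
    {"x": 0,"y": 0,"z": -0.1,"rx": 0,"ry": 0,"rz": -1.5,"claw": 255},
    {"x": 0,"y": 0,"z": -0.2,"rx": 0,"ry": 0,"rz": -3,"claw": 255},
    {"x": 0,"y": 0,"z": -0.3,"rx": 0,"ry": 0,"rz": -4.5,"claw": 255},
    {"x": 0,"y": 0,"z": -0.4,"rx": 0,"ry": 0,"rz": -6,"claw": 255},
    {"x": 0,"y": 0,"z": -0.5,"rx": 0,"ry": 0,"rz": -7.5,"claw": 255},
    {"x": 0,"y": 0,"z": -0.6,"rx": 0,"ry": 0,"rz": -9,"claw": 255},
    {"x": 0,"y": 0,"z": -0.7,"rx": 0,"ry": 0,"rz": -10.5,"claw": 255},
    {"x": 0,"y": 0,"z": -0.8,"rx": 0,"ry": 0,"rz": -12,"claw": 255},
    {"x": 0,"y": 0,"z": -0.8,"rx": 0,"ry": 0,"rz": -12,"claw": 255}
  ]
}}

```text
time_s: 9.8
position: [0.5412, 0.1118, 0.1489]
tcp_rot: [[-0.746, 0.666, 0.001], [0.666, 0.746, 0.001], [-0.0, 0.001, -1.0]]
force: [-1.5, 3.9, 2.0]
opening: 0.161
grasp_force: 29.9
```

```bash
python3 st.py
```

```text
yaw 48.21 pos [0.5412 0.1118 0.1489] F [-1.5  3.9  2. ] M [0.761 0.169 0.084] op 0.16088788746050853 g 29.920818519894965 q6 -48.17873421778879 9.8
```

Remaining: 114.6 − 48.3 = 66.3°, or 11 units.

{"fn": "apply_moves", "kwargs": {
  "rows": [
    {"x": 0,"y": 0,"z": -0.1,"rx": 0,"ry": 0,"rz": -1.5,"claw": 255},
    {"x": 0,"y": 0,"z": -0.2,"rx": 0,"ry": 0,"rz": -3,"claw": 255},
    {"x": 0,"y": 0,"z": -0.3,"rx": 0,"ry": 0,"rz": -4.5,"claw": 255},
    {"x": 0,"y": 0,"z": -0.4,"rx": 0,"ry": 0,"rz": -6,"claw": 255},
    {"x": 0,"y": 0,"z": -0.5,"rx": 0,"ry": 0,"rz": -7.5,"claw": 255},
    {"x": 0,"y": 0,"z": -0.6,"rx": 0,"ry": 0,"rz": -9,"claw": 255},
    {"x": 0,"y": 0,"z": -0.7,"rx": 0,"ry": 0,"rz": -10.5,"claw": 255},
    {"x": 0,"y": 0,"z": -0.7,"rx": 0,"ry": 0,"rz": -11,"claw": 255},
    {"x": 0,"y": 0,"z": -0.7,"rx": 0,"ry": 0,"rz": -11,"claw": 255}
  ]
}}

```text
time_s: 10.92
position: [0.5412, 0.1124, 0.1496]
tcp_rot: [[-0.913, -0.409, 0.001], [-0.409, 0.913, 0.002], [-0.002, 0.001, -1.0]]
force: [-0.4, 6.4, 1.7]
opening: 0.16
grasp_force: 29.9
```

```bash
python3 st.py
```

```text
yaw 114.14 pos [0.5412 0.1124 0.1496] F [-0.4  6.4  1.7] M [1.107 0.136 0.009] op 0.16017977909401016 g 29.925486273423303 q6 -114.13473841808894 10.925
```

{"fn": "apply_moves", "kwargs": {
  "rows": [
    {"x": 0,"y": 0,"z": 0,"rx": 0,"ry": 0,"rz": 0,"claw": 120},
    {"x": 0,"y": 0,"z": 0,"rx": 0,"ry": 0,"rz": 0,"claw": 120},
    {"x": 0,"y": 0,"z": 0,"rx": 0,"ry": 0,"rz": 0,"claw": 120},
    {"x": 0,"y": 0,"z": 0,"rx": 0,"ry": 0,"rz": 0,"claw": 120},
    {"x": 0,"y": 0,"z": 0,"rx": 0,"ry": 0,"rz": 0,"claw": 120},
    {"x": 0,"y": 0,"z": -20,"rx": 0,"ry": 0,"rz": 0,"claw": 120},
    {"x": 0,"y": 0,"z": -60,"rx": 0,"ry": 0,"rz": 0,"claw": 120},
    {"x": 0,"y": 0,"z": -110,"rx": 0,"ry": 0,"rz": 0,"claw": 120},
    {"x": 0,"y": 0,"z": -150,"rx": 0,"ry": 0,"rz": 0,"claw": 120},
    {"x": 0,"y": 0,"z": -150,"rx": 0,"ry": 0,"rz": 0,"claw": 120}
  ]
}}

```text
time_s: 12.18
position: [0.5429, 0.1115, 0.3033]
tcp_rot: [[-0.91, -0.414, 0.009], [-0.414, 0.91, -0.0], [-0.008, -0.004, -1.0]]
force: [0.1, 0.1, 0.7]
opening: 0.527
grasp_force: 0.0
```

Run:
```python
from h import *
s=read_state();print(s["position"],s["opening"],s["force"])
for n in("scene","side","wrist"):
    im,P=pts(n); hsv=cv2.cvtColor(im,cv2.COLOR_RGB2HSV); h,s,v=cv2.split(hsv)
    for c,m in(("red",((h<8)|(h>172))&(s>140)&(v>60)),("blue",(h>100)&(h<125)&(s>140)&(v>50))):
        t=P[m&(P[...,2]>.141)&(P[...,2]<.156)&(np.hypot(P[...,0]-.55,P[...,1]-.05)<.14)][:,:2]
        if len(t)<20: continue
        C,S,V=cv2.PCACompute2(t.astype(np.float32),mean=None); print(n,c,len(t),cv2.minAreaRect((t*1000).astype(np.float32)),np.degrees(np.arctan2(S[0,1],S[0,0])))
    cv2.imwrite(f"pics/end_{n}.png",im[...,::-1])
```

```text
[0.5428791  0.11152095 0.30332863] 0.5268469929862337 [0.14409878 0.11956397 0.74797923]
scene red 62 ((538.7736206054688, 112.28167724609375), (64.10057830810547, 17.497663497924805), 24.799238204956055) 25.713673
scene blue 66 ((562.6886596679688, -15.99415397644043), (16.139087677001953, 63.800270080566406), 75.6741714477539) -13.787593
side red 84 ((541.83642578125, 109.52980041503906), (64.45928955078125, 15.028861045837402), 26.684181213378906) 24.671001
side blue 95 ((565.919921875, -17.787471771240234), (16.420177459716797, 64.0301513671875), 78.73342895507812) -12.465609
wrist red 661 ((539.455810546875, 111.65585327148438), (65.99483489990234, 13.352291107177734), 24.285717010498047) 24.08255
wrist blue 687 ((562.7464599609375, -15.126304626464844), (13.890045166015625, 63.88270950317383), 75.48746490478516) -14.573019
```

View pics/end_wrist.png

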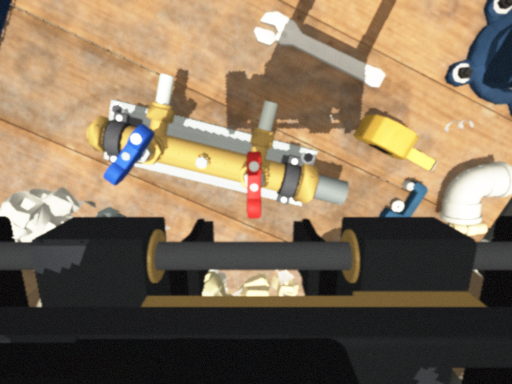

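The picture shows the red handle at (254,185), with its dot toward the robot at about 204°, half a turn from the seat at about 24.6°. The blue handle is unchanged, the spanner and tape measure look undisturbed, and the gripper is clear.

```bash
python3 -c "
from rig import *
print(hand_in())"
```

```text
the job is handed in; nothing more can be done
None
```

I screwed the red valve in to its seat, opened it about half a turn (179–180° by the measured tool and handle angles) and released it; the blue handle hadn't moved and the job is handed in, but no verdict came back.

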